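Reset the weld counter under its push-latch cover

TASK

Reset the weld counter on the bench, working with the fingertips only: push the free front end of its closed cover in until the latch lets go and the cover springs up, press the round button beneath it fully down, then press the cover shut until it latches and stays down by itself. Grasp and lift nothing, and leave the small things standing round the counter where they are.

Things in the scene. Friction and masses are not known exactly. Their poses are not given: they have to be found in the camera images.
- counter: weld counter, grey metal box fixed to the worktop, 118 mm deep (x), 124 mm wide (y). Origin: centre of its underside; z up; its -x side is the front, roughly facing the robot. Rear part: raised block (x 3 to 59 mm), top 52 mm up, with a flat black display 2 mm higher. Front part: deck, 36 mm up, under the cover. The tall spot welder stands to its left: pass in front of that.
- cover (a joint): hinge of the aluminium cover, rad. 0 = latched shut; 1.35 = fully open (free end up); -0.056 = pushed in to its stop. Push-push latch: pushed in to the stop and let go, a latched cover springs up to 1.35 in about 1 s, an open one stays latched at 0; it works past -0.05, a shorter push changes nothing. Takes 2 to 5 N at the press point, more if hit fast. Noise 0.01.
- cover_hinge (a point): middle of the cover's hinge axis: 2 mm behind the counter's origin (its +x), 49 mm above the worktop; the axis runs along the counter's y. The cover is 62 mm from hinge to free front edge, 118 mm wide, 4 mm thick, with a rim 10 mm deep on its front and sides.
- cover_press (a point): point to press: on the cover's outer face at three low ridges, 54 mm from the hinge, on the middle line; 52 mm above the worktop when shut, 3 mm lower when pushed in to the stop. Moves with the cover. Fully open, the free edge stands 12 mm in front of the hinge and 61 mm above it, nearly upright: fold it forward from behind (over the rear block), then press it down.
- button_top (a point): centre of the top of the round black reset button, 18 mm across in a steel collar, on the deck 40 mm in front of the counter's origin, 42 mm above the worktop when up. Hidden until the cover is open. Nothing in front of it or beside it is higher than the deck (36 mm); fingers may come straight down or tilted; the open cover stays 20 mm or more behind its centre.
- reset_button (a joint): travel of the reset button, m: 0 = up, 0.004 = fully down; it springs back. Fully down takes about 3 N.
- oil_dropper: small amber dropper bottle, 33 mm across, 102 mm tall, loose, standing behind the counter; origin at the centre of its underside. Leave it alone.
- tape_black: roll of black tape, 53 mm across, 19 mm tall, loose, flat on the worktop; origin at the centre of its underside. Leave it alone.
- gauge_block: grey gauge block, 22 x 52 x 14 mm, loose; origin at the centre of its underside. Leave it alone.
- spare_tip: copper electrode tip, 16 mm across, 38 mm tall, loose, standing on end; origin at the centre of its underside. Leave it alone.

How it is judged:
On the way, in this order (a step that is already met when the one before it is completed fails the run):
1. the closed cover is pushed in by the fingers (value of joint cover below -0.03 rad and contact force between the fingers and cover above 0.3 N).
2. the cover has sprung open (value of joint cover above 1.1 rad), for 0.1 s.
3. the button is pressed down by the fingers with the cover open (value of joint reset_button above 0.003 m and contact force between the fingers and reset_button above 0.3 N and value of joint cover above 0.7 rad), for 0.05 s.
4. the cover is pressed down and in by the fingers (all of step 1).
At the end, for the whole second after the job is handed in: The cover is latched shut and at rest by itself, its hinge between -0.02 and 0.03 rad; the button is up again (less than 1 mm down); the bottle, tape, gauge block and electrode tip are within 20 mm of where they stood (value of joint cover between -0.02 and 0.03 rad and velocity of joint cover between -0.05 and 0.05 rad/s and value of joint reset_button below 0.001 m and distance of each of oil_dropper, tape_black, gauge_block, spare_tip from where it was at the start of the episode below 0.02 m); the robot touches nothing.
It fails at once if a small thing by the counter is lifted, pushed away or knocked over (distance of any of oil_dropper, tape_black, gauge_block, spare_tip from where it was at the start of the episode above 0.02 m or angle between any of oil_dropper, spare_tip's own z axis and vertical above 0.5 rad).
It also fails if it takes over 58 s, if anything falls off the work surface, if the arm or the gripper's body presses on something with over 40 N, if the wrist force passes 120 N, or if a joint passes its speed limit or range.

ROBOT

A 7-joint arm with a two-finger parallel gripper is mounted at the origin on a cart in front of the work surface, level with it; the furniture and walls round the work are solid. World frame = base frame: x ahead of the robot, y to its left, z up, the work surface at z = 0. Lengths are in m, angles in rad, forces in N, time in s.
With the tool pointing down it reaches from about 0.425 to 0.95 m from the base axis. Payload 4.7 kg.
Tool frame: the origin (TCP) lies on the centre line of the jaws, within the pads' length; the fingertips stand robot.nose_length ahead of it and the grasp point (between the pads) lies 8 mm behind it (robot.nose_length is the distance from the TCP to the fingertips, in m); z points along the fingers, x is the direction in which the jaws open and shut, and the axes are right-handed (so a half turn about z gives the same grasp; the last joint's range is limited). The gripper opens to 85 mm and grips with 20 to 120 N. Pads are 22 mm wide; open, the fingers measure 114 mm over their backs; the gripper's body (76 mm by 85 mm) begins 54 mm behind the grasp point. The pads swing forward as they close: fully open they stand 13 mm farther back than shut.
Start: joints at [-1.169, 0.469, -0.049, 1.532, 0.024, 1.141, -0.082], TCP at [0.282, 0.613, 0.242] pointing down, gripper open.
Joint ranges: [-2.59, 2.59], [-0.33, 1.99], [-1.39, 1.29], [0.1, 2.45], [-1.04, 4.18], [0.21, 1.99], [-2.66, 2.66]. Speed limits (rad/s): [2.57, 2.57, 3.14, 3.14, 3.14, 3.14, 3.14].

INTERFACE

Orientations are given as [roll, pitch, yaw] about the fixed x, y, z axes, in that order (R = Rz(yaw) Ry(pitch) Rx(roll)).
In Python, from plant import robot gives the robot as it stands. Calls block until the motion is done:
- robot.goto(position, orientation): joint-space move of the TCP to a pose.
- robot.move_straight(position, vel=0.15, attitude=None, contact_N=None): straight line of the TCP; attitude=None keeps the orientation; vel is the mean speed in m/s. With contact_N (N) it stops when the force on the tool has changed by that much, and returns True; else False.
- robot.move_joints(angles): joint-space move.
- robot.grip(opening, strength=None): opening from 0.0 (shut) to 1.0 (fully open); strength is the grip in N (None keeps the last); returns when the fingers have stopped.
- robot.sleep(seconds).
- robot.inverse_kinematics(position, orientation): joint angles nearest the present ones, or None.
- robot.sense(): the state.
- robot.grab_frame(name): name is "scene" or "side" or "wrist"; returns a dict with "image" (400x640x3 uint8, red, green, blue), "range_z" (400x640 float32, m along the optical axis (not along the pixel's ray), 0 where there is no reading), "fx", "fy", "cx", "cy" (pixels), "R" (3x3) and "t" (3): a world point X has camera coordinates R X + t. Camera axes: x right, y down, z forward; pixel columns grow to the right and rows downward; lengths in m; the calibration is good to about 2 mm. The wrist camera is an equidistant fisheye: a pixel r from the principal point sees the ray r / f radians off the axis. A picture is of the moment at which its call begins.
A pose or a line that the arm cannot do raises robot.IKError and nothing moves.
- robot.close_job(): hands the job in, once; it reports no verdict.
The state is a dict: "t": time; "joint_pos": joint angles; "joint_velocities": joint speeds; "effort": joint torques, N m; "tcp_pos": TCP position; "tcp_rot": TCP orientation; "wrist_force": force on the tool from outside, world axes, zero at the start; "torque": the same for the moment, N m; "opening": opening from 0.0 (shut) to 1.0 (fully open).
Only numpy, scipy, OpenCV 4.12 (cv2) and the standard library are available. Lean on these libraries where they do the work, as an engineer would, in place of code of your own. Each camera call takes 0.05 s, during which the arm holds its last target.

## Working session

There is one attempt and no reset: what is moved stays moved. The work goes in short steps, each a Python script; the robot and the scene stay as the last script left them, time stands still between calls to the robot, and variables do not carry over. Pictures are saved under pics/ and viewed, and the job is handed in when it is done.

```bash
ls; mkdir -p pics; python3 - <<'E'
from plant import robot
import cv2,numpy as np
s=robot.sense();print(s['t'],s['tcp_pos'],s['tcp_rot'],robot.nose_length,s['opening'])
for n in("scene","side"):
    f=robot.grab_frame(n);cv2.imwrite(f"pics/{n}0.png",f["image"][:,:,::-1]);np.savez(f"pics/{n}0.npz",**f)
    print(n,f['fx'],f['cx'],f['cy'],f['R'],f['t'],(-f['R'].T@f['t']))
E
```

```text
pics
0.0 [0.28166761 0.61280769 0.24124606] [3.14147892e+00 1.97629500e-03 1.14001283e+00] 0.011 0.9995043905041523
scene 492.8862983954539 318.09219904047796 191.08045776947475 [[ 0.63327671 -0.77378512  0.01473762]
 [-0.49009188 -0.41569066 -0.76616658]
 [ 0.59897459  0.47797266 -0.64247302]] [-0.51380011  0.22164029  0.66933746] [ 0.03308562 -0.62536209  0.60741682]
side 414.9048030360609 320.5862547252182 202.5466211594278 [[ 0.5194585  -0.85447863  0.00539761]
 [-0.70376165 -0.43139955 -0.56445901]
 [ 0.48464669  0.2894144  -0.82544345]] [-0.5103707   0.32974545  0.71230437] [ 0.15196264 -0.49999997  0.77684955]
```

View pics/scene0.png

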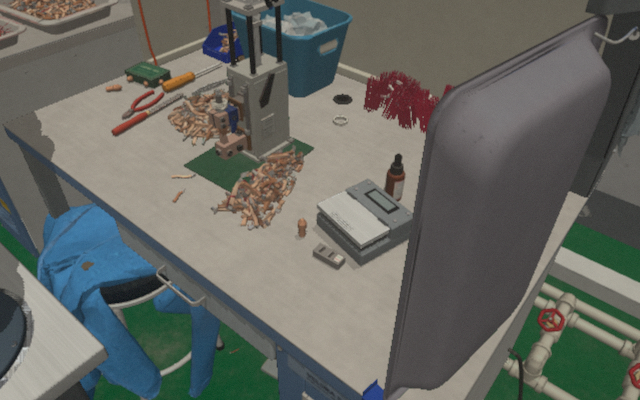

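View pics/side0.png

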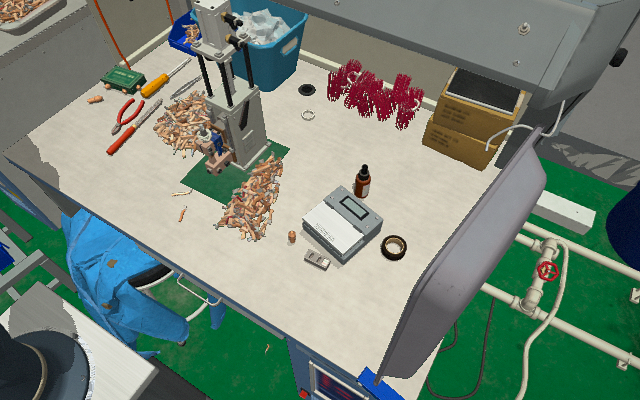

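The side view shows the counter at about (342,225) with its white cover in front. The bottle is at (362,180), the tape at (394,247), the gauge block at (317,261) and the tip at (292,237). Next I'll enlarge it and measure.

```bash
python3 - <<'E'
import cv2,numpy as np
for n,(x0,y0,x1,y1) in dict(side=(280,160,420,280),scene=(290,150,430,270)).items():
    f=np.load(f"pics/{n}0.npz");im=f['image'][y0:y1,x0:x1,::-1]
    cv2.imwrite(f"pics/{n}_crop.png",cv2.resize(im,None,fx=5,fy=5,interpolation=cv2.INTER_CUBIC))
E
```

```text
(no output)
```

View pics/side_crop.png

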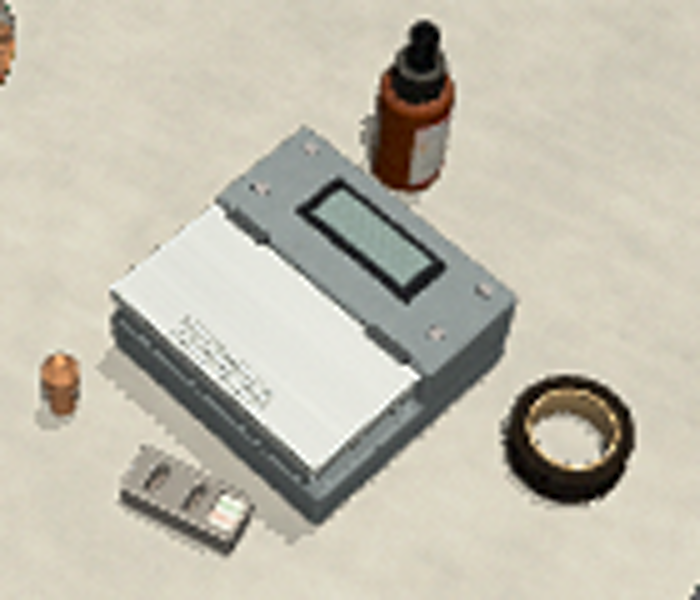

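View pics/scene_crop.png

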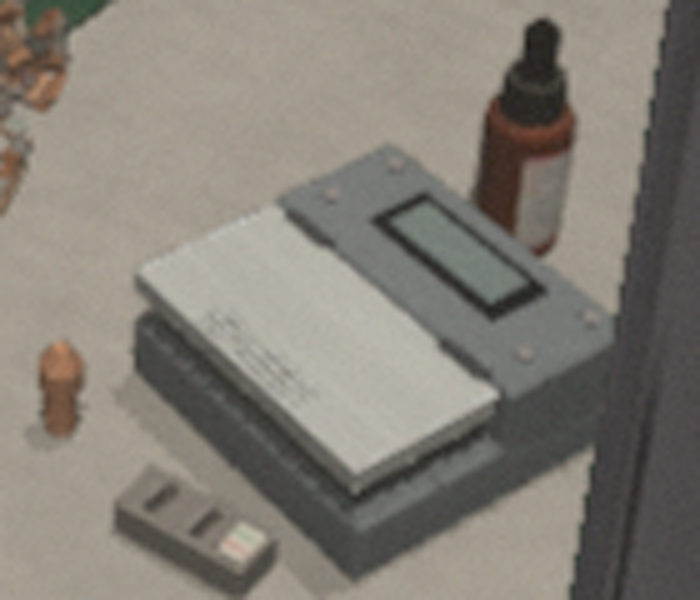

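```bash
cat > geo.py <<'E'
import numpy as np
def ray(f,u,v,z):
    d=f['R'].T@np.array([(u-f['cx'])/f['fx'],(v-f['cy'])/f['fy'],1]);c=-f['R'].T@f['t']
    return c+d*(z-c[2])/d[2]
E
python3 - <<'E'
import numpy as np
from geo import ray
P={'side':((280,160),dict(cFL=(112,292,.051),cFR=(318,474,.051),cBR=(415,375,.051),cBL=(217,207,.051),bRL=(305,127,.052),bRR=(515,300,.052),tape=(570,440,.010),tip=(62,412,0),gFL=(122,495,0.014),gBL=(145,445,.014),gR=(252,505,.014),gFR=(235,540,.014),bot=(408,185,0),btop=(425,25,.102))),
'scene':((290,150),dict(cFL=(135,277,.051),cFR=(355,482,.051),cBR=(497,403,.051),cBL=(280,207,.051),bRL=(388,147,.052),dFR=(355,530,.036),tip=(62,433,0),tiptop=(62,345,.038)))}
for n,((x0,y0),d) in P.items():
    f=np.load(f"pics/{n}0.npz");W={}
    for k,(x,y,z) in d.items():
        u,v=x0+(x+.5)/5-.5,y0+(y+.5)/5-.5
        W[k]=ray(f,u,v,z)
        rz=f['range_z'][int(round(v)),int(round(u))]
        print(n,k,W[k].round(4))
    fx=(W['cFL']+W['cFR'])/2; bx=(W['cBR']+W['cBL'])/2
    wy=W['cFL']-W['cFR'];print('width',np.linalg.norm(wy[:2]),'depth',np.linalg.norm((bx-fx)[:2]),'yaw',np.arctan2(-wy[0],wy[1]),np.arctan2(*(bx-fx)[[1,0]]))
    # check depth-derived height of cover centre
    m=f['R']@((fx+bx)/2)+f['t'];u,v=int(m[0]/m[2]*f['fx']+f['cx']),int(m[1]/m[2]*f['fy']+f['cy'])
    z=f['range_z'][v,u];c=np.array([(u-f['cx'])/f['fx'],(v-f['cy'])/f['fy'],1])*z;print('depth pt',f['R'].T@(c-f['t']))
E
```

```text
side cFL [ 0.525  -0.2329  0.051 ]
side cFR [ 0.4964 -0.3469  0.051 ]
side cBR [ 0.5555 -0.3583  0.051 ]
side cBL [ 0.5842 -0.2478  0.051 ]
side bRL [ 0.64  -0.259  0.052]
side bRR [ 0.608  -0.3769  0.052 ]
side tape [ 0.5845 -0.4202  0.01  ]
side tip [ 0.4893 -0.2286  0.    ]
side gFL [ 0.4639 -0.2756  0.014 ]
side gBL [ 0.4882 -0.2714  0.014 ]
side gR [ 0.4877 -0.3231  0.014 ]
side gFR [ 0.4707 -0.3252  0.014 ]
side bot [ 0.6708 -0.2984  0.    ]
side btop [ 0.6792 -0.2921  0.102 ]
width 0.1175804559918887 depth 0.06062564154256665 yaw -0.24600692843430516 -0.21902206232598861
depth pt [ 0.53928924 -0.2962603   0.0537447 ]
scene cFL [ 0.5217 -0.2328  0.051 ]
scene cFR [ 0.4918 -0.3459  0.051 ]
scene cBR [ 0.5498 -0.3606  0.051 ]
scene cBL [ 0.5833 -0.2482  0.051 ]
scene bRL [ 0.6348 -0.2584  0.052 ]
scene dFR [ 0.4873 -0.3504  0.036 ]
scene tip [ 0.4875 -0.2291  0.    ]
scene tiptop [ 0.4906 -0.2268  0.038 ]
width 0.11698910160393344 depth 0.061697556836885374 yaw -0.2584577814395628 -0.24623703033051422
depth pt [ 0.5370062  -0.29619479  0.05040381]
```

```bash
python3 - <<'E'
import numpy as np
for n in('side','scene'):
    f=np.load(f"pics/{n}0.npz");z=f['range_z'];v,u=np.mgrid[:400,:640]
    c=np.stack([(u-f['cx'])/f['fx']*z,(v-f['cy'])/f['fy']*z,z],-1)[z>0]
    p=(c-f['t'])@f['R']
    for zl,zh in((.06,.15),(.15,.3),(.3,.6)):
        m=(p[:,2]>zl)&(p[:,2]<zh)&(p[:,0]>.2)&(p[:,0]<1.1)&(p[:,1]>-.6)&(p[:,1]<.8)
        q=p[m]
        for y in np.arange(-.6,.8,.1):
            k=q[(q[:,1]>=y)&(q[:,1]<y+.1)]
            if len(k)>5:print(n,zl,round(y,1),len(k),np.percentile(k[:,0],[1,50,99]).round(3))
E
python3 - <<'E'
from plant import robot
import numpy as np
print(robot.inverse_kinematics([.5,-.29,.25],[np.pi,0,1.32-1.57]))
for yaw in(1.32,-1.82,-.25,2.89):print(yaw,robot.inverse_kinematics([.5157,-.2907,.10],[np.pi,0,yaw]))
for r in (.43,.45,.48):
    print(r,robot.inverse_kinematics([r*np.cos(1.14),r*np.sin(1.14),.3],[np.pi,0,1.14]))
E
```

```text
side 0.06 -0.6 1210 [0.322 0.88  1.032]
side 0.06 -0.5 1385 [0.879 0.883 0.888]
side 0.06 -0.4 1080 [0.672 0.889 1.033]
side 0.06 -0.3 1720 [0.667 1.028 1.033]
side 0.06 -0.2 1486 [0.879 1.029 1.033]
side 0.06 -0.1 2652 [0.527 0.666 1.033]
side 0.06 -0.0 2876 [0.523 0.877 1.033]
side 0.06 0.1 891 [0.819 0.878 1.006]
side 0.06 0.2 452 [0.83  1.    1.008]
side 0.06 0.4 166 [0.699 0.805 0.986]
side 0.06 0.5 2034 [0.702 0.8   0.979]
side 0.15 -0.6 2785 [0.322 0.349 0.965]
side 0.15 -0.5 2049 [0.326 0.9   0.968]
side 0.15 -0.4 757 [0.879 0.903 0.973]
side 0.15 -0.1 1421 [0.58  0.627 0.681]
side 0.15 -0.0 1777 [0.529 0.637 1.   ]
side 0.15 0.1 790 [0.817 0.913 1.006]
side 0.15 0.2 81 [0.817 0.829 1.007]
side 0.15 0.3 17 [0.835 0.848 0.856]
side 0.15 0.4 80 [0.697 0.701 0.797]
side 0.15 0.5 514 [0.701 0.738 0.81 ]
side 0.3 -0.6 19313 [0.324 0.516 0.756]
side 0.3 -0.5 7481 [0.326 0.633 0.668]
side 0.3 -0.4 3994 [0.61  0.625 0.65 ]
side 0.3 -0.3 1760 [0.61  0.615 0.632]
side 0.3 -0.2 278 [0.609 0.612 0.616]
side 0.3 -0.1 1585 [0.594 0.629 0.676]
side 0.3 -0.0 893 [0.594 0.615 0.642]
scene 0.0
[... 1129 characters left out ...]
  1.11892496
  0.57892788]
1.32 [ 0.01602356  0.54978354  0.58076124  1.89359676 -0.40429026  0.81653515
  2.13117011]
-1.82 [-0.27675596  0.75150376  1.07170758  1.9082542  -0.80080802  0.98812019
 -0.65076654]
-0.25 [-0.28264701  0.75966431  1.0844812   1.90851304 -0.81183433  0.99568711
  0.92882904]
2.89 [-0.29318609  0.77517365  1.10802122  1.90897202 -0.83220435  1.01016989
 -2.19671283]
0.43 [-1.16052830e+00  1.21409702e-02 -7.82623205e-02  1.99396977e+00
  1.04679820e-03  1.13551928e+00 -9.92262737e-02]
0.45 [-1.16079324  0.04770357 -0.07580893  1.95702032  0.00398018  1.13700859
 -0.09818918]
0.48 [-1.16143731  0.10011674 -0.07208795  1.89954991  0.00791491  1.14219614
 -0.096455  ]
```

```bash
python3 - <<'E'
import numpy as np
for n in('side','scene'):
    f=np.load(f"pics/{n}0.npz");z=f['range_z'];v,u=np.mgrid[:400,:640]
    c=np.stack([(u-f['cx'])/f['fx']*z,(v-f['cy'])/f['fy']*z,z],-1)[z>0]
    p=(c-f['t'])@f['R']
    for y in np.arange(-.8,.2,.05):
      m=(p[:,2]>.2)&(p[:,2]<1.2)&(p[:,0]>.0)&(p[:,0]<.9)&(p[:,1]>y)&(p[:,1]<y+.05)
      q=p[m]
      if len(q)>9:print(n,round(y,2),len(q),'x',np.percentile(q[:,0],[1,50,99]).round(2),'z',np.percentile(q[:,2],[1,50,99]).round(2))
E
```

```text
side -0.65 37 x [0.89 0.9  0.9 ] z [0.2  0.22 0.24]
side -0.6 5491 x [0.37 0.67 0.82] z [0.22 0.43 0.53]
side -0.55 15596 x [0.32 0.45 0.8 ] z [0.21 0.42 0.53]
side -0.5 4421 x [0.32 0.63 0.67] z [0.31 0.48 0.52]
side -0.45 3100 x [0.61 0.63 0.66] z [0.45 0.48 0.51]
side -0.4 2328 x [0.61 0.63 0.65] z [0.45 0.48 0.5 ]
side -0.35 1666 x [0.61 0.62 0.64] z [0.45 0.47 0.49]
side -0.3 1113 x [0.61 0.62 0.63] z [0.45 0.47 0.48]
side -0.25 647 x [0.61 0.61 0.62] z [0.44 0.46 0.47]
side -0.2 259 x [0.61 0.61 0.62] z [0.44 0.45 0.46]
side -0.15 19 x [0.61 0.61 0.62] z [0.44 0.45 0.45]
side -0.1 37 x [0.63 0.63 0.64] z [0.33 0.37 0.37]
side -0.05 2000 x [0.59 0.63 0.67] z [0.21 0.33 0.39]
side 0.0 1293 x [0.59 0.62 0.67] z [0.2  0.31 0.39]
scene -0.6 15706 x [0.36 0.45 0.87] z [0.2  0.33 0.42]
scene -0.55 24569 x [0.32 0.35 0.76] z [0.21 0.39 0.44]
scene -0.5 1172 x [0.32 0.33 0.35] z [0.21 0.39 0.43]
scene -0.05 1111 x [0.59 0.62 0.67] z [0.2  0.29 0.32]
scene 0.0 860 x [0.59 0.61 0.67] z [0.2  0.26 0.31]
```

```bash
python3 - <<'E'
from plant import robot
import numpy as np
from scipy.spatial.transform import Rotation as Ro
s=robot.sense();t0=s['t'];A=[];br=[];bz=[]
b=1.14;
for r in(.5,.6,.7,.8):
  for z in(.1,.25,.4):
    for tl in(-.3,0,.3):
      R=Ro.from_euler('z',b)*Ro.from_euler('y',tl)*Ro.from_euler('x',np.pi)
      q=robot.inverse_kinematics([r*np.cos(b),r*np.sin(b),z],R.as_euler('xyz'))
      if q is None: continue
      q=np.array(q)
      if abs(q[2])>.12: continue
      a2,a4,a6=q[1],q[1]+q[3],q[1]+q[3]+q[5]
      A.append([1,np.sin(a2),np.sin(a4),np.sin(a6),np.cos(a2),np.cos(a4),np.cos(a6)]);br.append(r);bz.append(z)
A=np.array(A);print(len(A),robot.sense()['t']-t0)
x,res,rk,_=np.linalg.lstsq(A,br,rcond=None);print('r',x.round(3),np.abs(A@x-br).max(),rk)
x,res,rk,_=np.linalg.lstsq(A,bz,rcond=None);print('z',x.round(3),np.abs(A@x-bz).max(),rk)
E
```

```text
35 0.0
r [ 0.011  0.555  0.461  0.296 -0.     0.003  0.004] 0.0007472860615488908 7
z [ 0.24  -0.    -0.001  0.     0.554  0.467  0.297] 8.516771841474147e-05 7
```

```bash
cat > h.py <<'E'
from plant import robot
import numpy as np
from scipy.spatial.transform import Rotation as Ro
YAW=-0.25; O=np.array([.566,-.3035,0])
EX=np.array([np.cos(YAW),np.sin(YAW),0]); EY=np.array([-EX[1],EX[0],0])
def att(t,s=1): return (Ro.from_euler('z',YAW)*Ro.from_euler('y',-t)*Ro.from_euler('x',np.pi)*Ro.from_euler('z',s*np.pi/2)).as_euler('xyz')
def tcp(x,z,t,y=0,w=.011):
    "TCP for the front-lower fingertip corner at counter-local x, height z"
    cx=x+w*np.cos(t)-robot.nose_length*np.sin(t); cz=z+w*np.sin(t)+robot.nose_length*np.cos(t)
    return O+EX*cx+EY*y+np.array([0,0,cz])
def snap(n,name):
    import cv2
    f=robot.grab_frame(n);cv2.imwrite(f"pics/{name}.png",f["image"][:,:,::-1]);np.savez(f"pics/{name}.npz",**f);return f
def st():
    s=robot.sense();print(round(s['t'],2),s['tcp_pos'].round(4) if hasattr(s['tcp_pos'],'round') else s['tcp_pos'],'F',np.round(s['wrist_force'],1))
E
python3 - <<'E'
from h import *
b=1.14
q=np.array(robot.inverse_kinematics([.46*np.cos(b),.46*np.sin(b),.3],[np.pi,0,b]))
robot.move_joints(q); robot.grip(0.0)
q[0]=.5; 
robot.move_joints(q); st(); print(robot.nose_length)
q1=np.array(q)
for s in(1,-1):print(s,np.round(robot.inverse_kinematics(tcp(-.1,.2,.4),att(.4,s)),2))
E
```

```text
4.17 [ 0.3995 -0.228   0.3   ] F [ 0.7  0.3 -0.2]
0.011
1 [ 0.48  0.15  0.03  2.12 -0.22  0.5  -1.13]
-1 [ 0.71  0.16 -0.22  2.11 -0.13  0.49  1.92]
```

```bash
python3 - <<'E'
from h import *
for n,a in dict(pre=(-.1,.2,.4),above=(-.052,.08,.4),press=(-.052,.049,.4),btn=(-.043,.038,.4),back=(-.02,.18,.5),beh=(.017,.095,.5),end=(-.052,.046,.5)).items():
    q=robot.inverse_kinematics(tcp(*a),att(a[2]));print(n,None if q is None else np.round(q,2))
robot.goto(tcp(-.1,.2,.4),att(.4)); robot.move_straight(tcp(-.052,.075,.4));st()
snap('side','s1');snap('scene','c1')
import cv2
a=cv2.imread('pics/s1.png')[100:300,220:460];b=cv2.imread('pics/c1.png')[90:290,240:480]
cv2.imwrite('pics/p1.png',cv2.resize(np.vstack([a,b]),None,fx=1.5,fy=1.5) if 0 else cv2.resize(np.hstack([a,b]),(792,330)))
E
```

```text
pre [ 0.48  0.15  0.03  2.12 -0.22  0.5  -1.13]
above [ 0.5   0.4  -0.01  2.13 -0.37  0.24 -1.  ]
press [ 0.99  0.54 -0.63  2.11  0.91  0.28 -2.18]
btn [ 0.98  0.57 -0.63  2.1   0.99  0.28 -2.25]
back [ 0.45  0.27  0.04  2.05 -0.36  0.35 -1.03]
beh [ 0.36  0.45  0.14  2.04 -0.79  0.23 -0.62]
end None
6.19 [ 0.5215 -0.2924  0.0902] F [ 0.2 -0.   0.3]
```

View pics/p1.png

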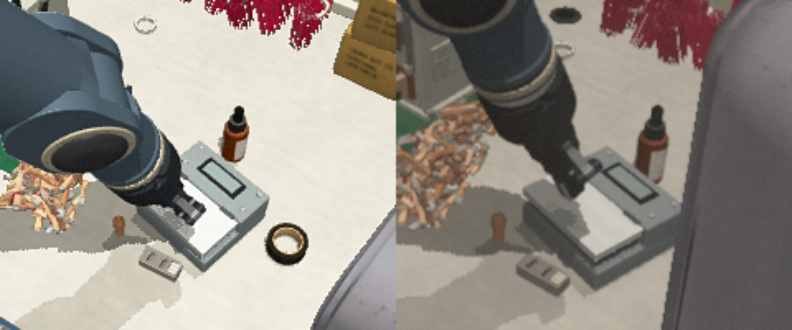

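The fingertips are over the cover: at about (190,210) in the left panel and (575,190) in the right. Joint 6 gets close to its limit at tilt 0.4, so I'll use smaller tilts near the counter.

```bash
python3 - <<'E'
from h import *
for n,a in dict(above=(-.052,.075,.2),press=(-.052,.046,.2),p0=(-.052,.046,.1),btn=(-.043,.036,.3),b2=(-.043,.036,.25),back=(-.02,.18,.5),beh=(.017,.095,.5),beh4=(.017,.095,.4),end3=(-.052,.046,.3),m=(-.03,.09,.4)).items():
    q=robot.inverse_kinematics(tcp(*a),att(a[2]));print(n,None if q is None else np.round(q,2))
E
```

```text
above [ 0.32  0.46  0.18  2.   -0.26  0.51 -1.13]
press [ 0.35  0.5   0.14  2.01 -0.26  0.45 -1.13]
p0 [ 0.27  0.54  0.24  1.95 -0.26  0.58 -1.14]
btn [ 0.44  0.5   0.04  2.06 -0.29  0.29 -1.08]
b2 [ 0.39  0.51  0.09  2.03 -0.28  0.37 -1.11]
back [ 0.49  0.27 -0.01  2.05 -0.32  0.35 -1.06]
beh [ 0.36  0.45  0.14  2.04 -0.79  0.23 -0.62]
beh4 [ 0.42  0.46  0.04  1.97 -0.3   0.33 -1.1 ]
end3 [ 0.44  0.48  0.05  2.08 -0.29  0.31 -1.08]
m [ 0.48  0.41 -0.    2.07 -0.31  0.28 -1.06]
```

```bash
python3 - <<'E'
from h import *
t=.2
robot.move_straight(tcp(-.053,.062,t),attitude=att(t));st()
print(robot.move_straight(tcp(-.053,.041,t),vel=.02,contact_N=10));st()
robot.sleep(.15);st()
robot.move_straight(tcp(-.12,.10,t),vel=.3);st()
robot.sleep(1);
snap('side','s2');snap('scene','c2')
import cv2
a=cv2.imread('pics/s2.png')[100:300,220:460];b=cv2.imread('pics/c2.png')[90:290,240:480]
cv2.imwrite('pics/p2.png',cv2.resize(np.hstack([a,b]),(792,330)))
E
```

```text
6.67 [ 0.5237 -0.292   0.0754] F [-0.6  0.4  0.4]
True
7.38 [ 0.5227 -0.2926  0.0614] F [-0.6  0.1  5.4]
7.53 [ 0.5227 -0.2926  0.0613] F [-1.1  0.2  4.9]
7.97 [ 0.458  -0.276   0.1135] F [-0.3  0.7 -0.9]
```

View pics/p2.png

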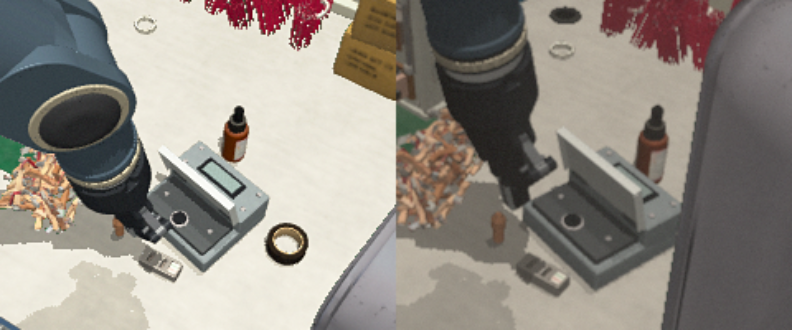

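The cover has sprung open and the button shows at about (180,218) in the left panel. I'll measure its position from both views.

```bash
python3 - <<'E'
import cv2,numpy as np
from geo import ray
for n,f0,(u,v) in(('side','s2',(329,232)),('scene','c2',(240+572/1.65-240,90+221/1.65))):
    f=np.load(f'pics/{f0}.npz')
    if n=='scene': u=u # right panel starts at 396
    if n=='scene': u=240+(572-396)/1.65
    u,v=int(u),int(v)
    g=cv2.cvtColor(f['image'],cv2.COLOR_RGB2GRAY)[v-14:v+14,u-14:u+14]
    m=(g<45).astype(np.uint8);k,l,s,c=cv2.connectedComponentsWithStats(m)
    for i in range(1,k):
        if s[i,4]>15:
            p=c[i]+[u-14,v-14];print(n,p,s[i],ray(f,*p,.042))
    cv2.imwrite(f'pics/b_{n}.png',cv2.resize(f['image'][v-20:v+20,u-20:u+20,::-1],None,fx=8,fy=8))
from h import O,EX
print('pred',O-.04*EX)
E
```

```text
side [328.33333333 231.83333333] [10 11  8  7 42] [ 0.529645   -0.29359951  0.042     ]
pred [ 0.5272435  -0.29360384  0.        ]
```

View pics/b_side.png

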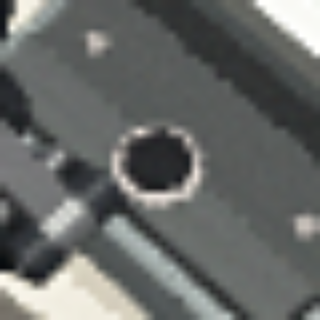

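```bash
python3 - <<'E'
from h import *
t=.28
robot.move_straight(tcp(-.08,.085,t),attitude=att(t))
robot.move_straight(tcp(-.043,.055,t));st()
print(robot.move_straight(tcp(-.043,.031,t),vel=.02,contact_N=9));st()
robot.sleep(.2);st()
snap('side','s3')
robot.move_straight(tcp(-.06,.07,t));robot.move_straight(tcp(-.10,.12,t));st()
snap('side','s4');snap('scene','c4')
import cv2
a=cv2.imread('pics/s3.png')[100:300,220:460];b=cv2.imread('pics/s4.png')[100:300,220:460]
cv2.imwrite('pics/p3.png',cv2.resize(np.hstack([a,b]),(792,330)))
E
```

```text
9.96 [ 0.531  -0.2946  0.0685] F [-0.1  0.8 -0.7]
True
10.8 [ 0.5317 -0.2948  0.0517] F [-1.6  1.4  5.1]
11.0 [ 0.5316 -0.2947  0.0517] F [-2.8  0.9  6.4]
12.02 [ 0.4767 -0.2805  0.1331] F [ 0.7  0.4 -0.2]
```

View pics/p3.png

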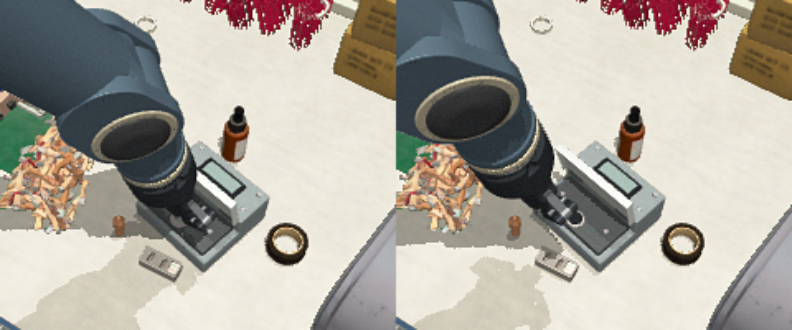

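Force and height agree with a full press (tip at 38 mm, 6 N). To tell button travel from collar contact, I'll press again in small steps and read the force against height.

```bash
python3 - <<'E'
from h import *
t=.28
robot.move_straight(tcp(-.06,.07,t));robot.move_straight(tcp(-.042,.047,t));st()
for z in np.arange(.044,.0345,-.001):
    robot.move_straight(tcp(-.042,z,t),vel=.02); robot.sleep(.1)
    s=robot.sense();zz=s['tcp_pos'][2]-tcp(-.042,0,t)[2];print(round(zz,4),round(s['wrist_force'][2],1))
    if s['wrist_force'][2]>14:break
robot.sleep(.15)
robot.move_straight(tcp(-.06,.07,t));robot.move_straight(tcp(-.10,.14,t));st()
E
```

```text
13.03 [ 0.5322 -0.2949  0.0609] F [-0.6  0.1 -0.1]
0.0444 0.5
0.043 0.2
0.0419 0.0
0.0411 1.2
0.0401 0.6
0.0391 1.5
0.0382 3.9
0.0379 10.7
0.0378 16.5
17.48 [ 0.4765 -0.2803  0.1529] F [-0.1  0.2 -0.7]
```

The force profile is clean: spring force from 42 mm down to 38 mm, then a hard stop, so the button went fully down. Now I'll fold the cover forward.

```bash
python3 - <<'E'
from h import *
t=.4
robot.move_straight(tcp(-.08,.19,t),attitude=att(t)); robot.move_straight(tcp(-.022,.187,t)); 
print(robot.move_straight(tcp(.017,.095,t),vel=.1,contact_N=6));st()
snap('side','s5');snap('scene','c5')
import cv2
a=cv2.imread('pics/s5.png')[100:300,220:460];b=cv2.imread('pics/c5.png')[90:290,240:480]
cv2.imwrite('pics/p5.png',cv2.resize(np.hstack([a,b]),(792,330)))
E
```

```text
False
19.67 [ 0.5883 -0.3094  0.1101] F [0.5 0.6 0.1]
```

View pics/p5.png

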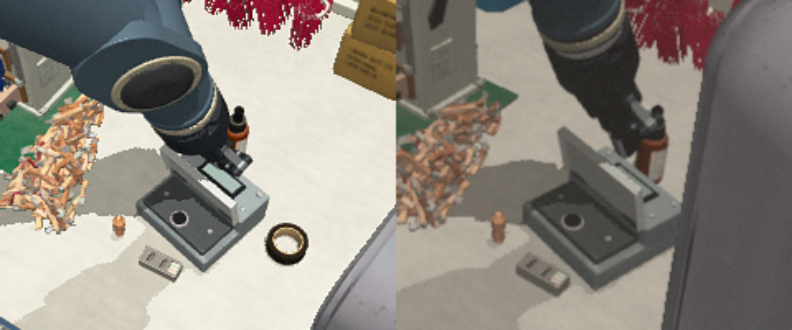

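The fingertips are behind the open cover, at (240,158) left and (650,120) right, and clear of the bottle. Next I'll fold the cover along the arc and then press it.

```bash
python3 - <<'E'
from h import *
ok=True
for th in np.linspace(1.3,.08,9):
    t=.22+.18*th/1.3
    e=np.array([-np.cos(th),np.sin(th)]);n=np.array([np.sin(th),np.cos(th)])
    x,z=np.array([.002,.049])+.053*e+.003*n
    hit=robot.move_straight(tcp(x,z,t),vel=.08,attitude=att(t),contact_N=15)
    s=robot.sense();print(round(th,2),hit,round(s['t'],2),np.round(s['wrist_force'],1))
    if hit: ok=False;break
snap('side','s6');snap('scene','c6')
import cv2
a=cv2.imread('pics/s6.png')[100:300,220:460];b=cv2.imread('pics/c6.png')[90:290,240:480]
cv2.imwrite('pics/p6.png',cv2.resize(np.hstack([a,b]),(792,330)))
E
```

```text
1.3 False 20.25 [0.2 0.  0.5]
1.15 False 20.5 [ 0.4 -0.6  0.7]
1.0 False 20.75 [ 0.6  0.2 -0.2]
0.84 False 21.0 [ 0.8 -0.1  1.6]
0.69 False 21.25 [ 0.7 -0.6  1.4]
0.54 False 21.5 [ 0.8 -0.3  1.2]
0.38 False 21.75 [1.2 0.7 2.2]
0.23 False 22.0 [ 0.3 -0.7  1.2]
0.08 False 22.25 [-0.7 -0.4  1.7]
```

View pics/p6.png

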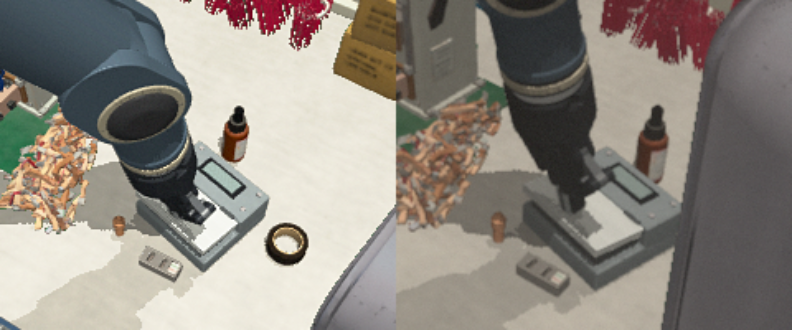

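The cover is folded down under the fingers. I'll press it in to the stop and release.

```bash
python3 - <<'E'
from h import *
t=.2
print(robot.move_straight(tcp(-.052,.052,t),vel=.03,attitude=att(t)));st()
for z in np.arange(.051,.0415,-.001):
    robot.move_straight(tcp(-.052,z,t),vel=.02); robot.sleep(.08)
    s=robot.sense();print(round(s['tcp_pos'][2]-tcp(0,0,t)[2],4),round(s['wrist_force'][2],1))
    if s['wrist_force'][2]>11:break
robot.sleep(.15)
robot.move_straight(tcp(-.052,.075,t),vel=.05);robot.move_straight(tcp(-.12,.16,t));robot.sleep(1);st()
snap('side','s7');snap('scene','c7')
import cv2
a=cv2.imread('pics/s7.png')[100:300,220:460];b=cv2.imread('pics/c7.png')[90:290,240:480]
cv2.imwrite('pics/p7.png',cv2.resize(np.hstack([a,b]),(792,330)))
E
```

```text
False
22.65 [ 0.5244 -0.2929  0.0651] F [ 0.2 -1.2  2.5]
0.0512 1.4
0.0501 1.8
0.0489 2.9
0.0484 5.1
0.0482 12.2
27.05 [ 0.4581 -0.2759  0.173 ] F [0.1 0.  0.3]
```

View pics/p7.png

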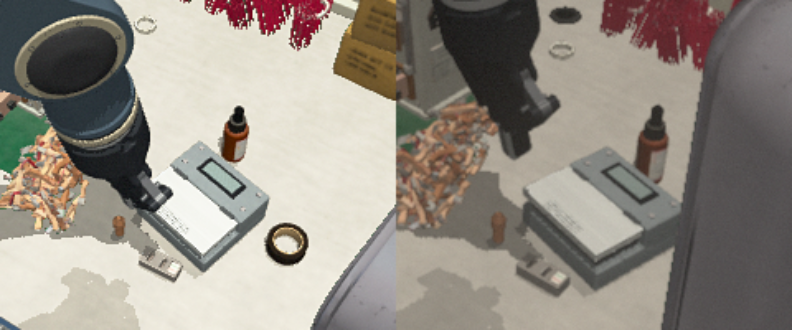

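The cover is shut and holding, with the arm clear of it. I'll do one numerical comparison with the first picture, then hand in.

```bash
python3 - <<'E'
import numpy as np
a=np.load('pics/scene0.npz');b=np.load('pics/c7.npz');a2=np.load('pics/side0.npz');b2=np.load('pics/s7.npz')
def d(p,q,x0,y0,x1,y1):return np.abs(p['image'][y0:y1,x0:x1].astype(int)-q['image'][y0:y1,x0:x1]).mean().round(1), np.median(np.abs(p['range_z']-q['range_z'])[y0:y1,x0:x1])
print('cover front edge',d(a,b,335,215,380,250),'gauge',d(a,b,312,243,346,270),'tip',d(a,b,296,216,308,238),'bottle',d(a,b,384,152,406,202),'tape',d(a2,b2,380,234,408,262))
from h import *
robot.move_straight(tcp(-.14,.22,.2));robot.sleep(.5);st()
robot.close_job()
E
```

```text
cover front edge (np.float64(10.8), np.float32(0.0013329387)) gauge (np.float64(11.7), np.float32(0.0013186932)) tip (np.float64(30.5), np.float32(0.0014089346)) bottle (np.float64(8.3), np.float32(0.001535356)) tape (np.float64(16.4), np.float32(0.0013569593))
28.23 [ 0.4386 -0.271   0.2327] F [-0.7 -0.1 -0.6]
the job is handed in; nothing more can be done
```

The weld counter is reset, and I handed the job in at about 28 s of the 58 s allowed; the robot reports no verdict.

- **Opening:** I pushed the cover in to its stop with the closed fingertips and it sprang open, as the pictures showed.
- **Button:** I pressed it twice. The second, stepped press showed spring force from 42 mm down to 38 mm and then a hard stop, so it went fully down.
- **Closing:** I folded the cover forward from behind and pressed it to its stop, 48 mm up at 12 N. I then let go, and it was still shut in a picture more than a second later.

**Last checks:**
- **Range readings:** at the cover edge, bottle, tape, gauge block and tip they match the first pictures to about 1.5 mm. That is at sensor noise level.
- **Colours:** differences were mostly small. The largest was at the electrode tip, which I put down to the arm's shadow because its range and outline did not change.
- **Robot:** it stood clear of everything, with almost no force at the wrist.
- **Not checked directly:** I could not see the button come back up once the cover was shut. It was free of the fingers and the pictures taken between the presses and closing showed nothing holding it down.

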